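# Load the test chamber and click its door shut

### The job

The lamp test chamber stands open with its sample tray pulled out on the loading ledge. Slide the tray along its guides under the roof until it is fully home against the back stop, and only then push the glass door shut until it clicks onto its roller catch. Push gently on the tray and the door, and leave the other things on the bench and on the roof where they are.

Things in the scene. Friction and masses are not known exactly. Their poses are not given: they have to be found in the camera images.
- chamber: Steel test chamber, fixed to the bench. Origin on the bench surface under the middle of its mouth; +x runs inwards, +y to the hinge side, z up. All chamber figures are mm in this frame. Box: x 0 to 190, y -130 to 130, roof from z 95 to 112. A loading ledge (top z 14, level with the inner floor) reaches out to x = -150, with two guide rails 6 high along x for the tray.
- mouth (a point): Middle of the lower edge of the chamber's mouth, at chamber x 0, y 0, z 14. The mouth is 220 wide between the side walls, from the floor z 14 to the roof's underside z 95. The back stop meets the tray when the front face of the tray's lip is 22 inside the mouth (tray origin at x = 22): that is home.
- tray: Loose aluminium sample tray, 130 long, 160 wide, plate 8 thick, about 0.45 kg, between the guide rails on the ledge. Origin at the foot of the middle of the front face of its upright lip (end towards the robot), axes as the chamber's. Lip 120 wide, 36 high, 8 thick: push its front face. The last part needs a reach under the roof with a tool tilted some 40 degrees.
- door (a joint): Opening angle of the door, rad: 0 shut and seated, growing as it swings out towards the robot, up to 2.0. It stays where it is left. From about 0.1 rad the door's tongue meets the sprung catch roller, which resists with some 10 to 15 N; past 0.047 rad the roller pulls the door in to 0 and holds it. Short of that it stays ajar or springs back.
- door_hinge (a point): Point on the door's upright hinge axis, at chamber x -8, y 128, z 78. The door is a flat panel, 256 wide from the hinge, 16 thick centred on the axis, from z 24 to z 132: a steel frame round a glass pane. Shut, its inner face lies in the mouth plane and its outer face at x = -16.
- door_face (a point): Point on the outer face of the door's top frame bar, 180 from the hinge and 16 below the door's top edge: a good place to push. Its x axis is normal to the door and points the way to push; -y runs along the door away from the hinge.
- door_knob (a point): Centre of the black ball knob, 32 diameter, on the outer face of the door, 225 from the hinge, 42 off the face, at z 74.
- catch (a point): Axis of the catch roller (16 diameter) at rest, at chamber x 23, y -100, z 134, in a bracket on the roof's front right corner (x 10 to 40, y -125 to -75, up to z 162). The tongue on the door runs in under it.
- spanner: Bystander: steel open-ended spanner 180 long lying flat on the bench, right of the chamber's loading ledge. Origin at the centre of its underside. Leave it alone.
- valve: Bystander: brass valve block 70 x 30 x 65 high with a black lever, right of the chamber. Origin at the centre of its underside. Leave it alone.
- jar: Bystander: closed amber jar, 64 diameter, 100 high, right of the chamber. Origin at the centre of its underside. Leave it alone.
- dish: Bystander: shallow steel dish, 90 diameter, 20 high, standing on the chamber roof. Origin at the centre of its underside. Leave it alone.
- flange: Bystander: turned steel flange, 90 diameter, 50 high, left of the chamber, beside its wall. Origin at the centre of its underside. Leave it alone.
- plate: Bystander: copper plate 70 x 60 x 8 lying on the chamber's roof. Origin at the centre of its underside. Leave it alone.
Not all that is in view belongs to the job. What is meant by the tray is not blue, and is the larger of those in its own colour.

How it is judged:
By the outcome, as a careful person would: the job done as asked, in the order asked, and still so for the second after the job is handed in, with the robot touching nothing.
It also fails if it takes over 51 s, if anything falls off the work surface, if the arm or the gripper's body presses on something with over 40 N, if the wrist force passes 120 N, or if a joint passes its speed limit or range.

### The arm

A 6-joint arm with a two-finger parallel gripper is mounted at the origin on the work surface. World frame = base frame: x ahead of the robot, y to its left, z up, the work surface at z = 0. Lengths are in m, angles in rad, forces in N, time in s.
With the tool pointing down it reaches from about 0.275 to 0.85 m from the base axis. Payload 19 kg.
Tool frame: the origin (TCP) lies on the centre line of the jaws, within the pads' length; the fingertips stand 17 mm ahead of it and the grasp point (between the pads) lies 2 mm behind it; z points along the fingers, y is the line along which they close (so a half turn about z gives the same grasp; the last joint's range is limited). The gripper opens to 85 mm and grips with 20 to 120 N. Pads are 22 mm wide; open, the fingers measure 114 mm over their backs; the gripper's body (76 mm by 85 mm) begins 54 mm behind the grasp point. The pads swing forward as they close: fully open they stand 13 mm farther back than shut.
Start: joints at [-1.403, 0.15, 1.437, -0, 1.554, -0.134], TCP at [0.171, -0.549, 0.248] pointing down, gripper open.
Joint ranges: [-2.8, 2.8], [-0.68, 2.1], [0.12, 2.68], [-1.39, 4.53], [0.16, 2.79], [-2.81, 2.81]. Speed limits (rad/s): [1.89, 1.89, 2.22, 3.01, 3.01, 3.01].

### API

Orientations are given as a rotation vector (axis times angle).
In Python, from bench import bot gives the robot as it stands. The module is installed in compiled form; this text tells all that it offers.
- The arm moves only by the shell command python3 -m crank 'ROWS' [OPENING] [FORCE]. ROWS is text: rows parted by semicolons, each of 6 numbers parted by spaces: the shift along the tool's x, y, z each as a share of 1 m, from -1 to 1, then the turn, a rotation vector about the tool's x, y, z each as a share of 90 degrees, from -1 to 1. In form: dx dy dz rx ry rz; .... A call has exactly 5 rows; each row is the pose to reach, as a shift and turn from the pose commanded when the call began, along the tool's axes at that moment; what a row does not reach only later rows make up. A row lasts 1/10 s, in which the tool goes at most 50 mm and 8.59 degrees, less where a joint would pass 70% of its speed; a pose out of reach is approached as far as the arm can. A call with a number of a shift or a turn outside -1 to 1 is refused whole. A call with a gripper value outside its range is refused whole. OPENING is the closure, from 0 (fully open) to 1 (shut), set as the call begins (- or left out, the last holds). The fingers move at their own pace and stop on an object; FORCE is the grip in N (left out, the last holds). Time passes only in rows, so rows that repeat a pose let the fingers close, or fill a call up. It gives the time, the measured TCP pose, the force, the opening and the grip force at its end, in the units of the state.
- bot.observe(): the state, without advancing time (a new reading comes with each control period).
- bot.capture(name): name is "side" or "top"; returns a dict with "pixels" (384x512x3 uint8, blue, green, red), "fx", "fy", "cx", "cy" (pixels), "cam_to_world" (4x4, takes a point from camera to world coordinates). Camera axes: x right, y down, z forward; pixel columns grow to the right and rows downward; lengths in m; the calibration is good to about 2 mm. A picture is of the moment at which its call begins. There is no depth.
- bot.close_job(): hands the job in; it is judged then, once.
Trained networks look in the newest picture that a camera, given by its name, has taken for a name from the list of things; names that differ only in an ending like _2 or _b are one class to them, and where a whole thing is asked for, a point or a joint stands for the part that bears it (a point fixed in the world has none). Each returns a list of dicts, best first, with "conf" (0 to 1); they miss things now and then, are a little off and sometimes report something else, mostly with a low value. They report only what shows in the picture. A call takes as long as a camera call. They do not tell look-alikes from the thing itself.
- bot.search_frame(camera, thing): "point" ([x, y, z] in m, in the coordinates of the camera as it stood for that picture, good to about 4 mm: the middle of the surface that is visible of it).
- bot.silhouettes(camera, thing): "pixels" (384x512 bool, what is visible of it).
- bot.mark_of(camera, thing): "point" ([x, y, z] in m, in the coordinates of the camera as it stood for that picture, good to about 4 mm: a listed point, or the origin of a listed thing).
The state is a dict: "clock": time; "joint_positions": joint angles; "dq": joint speeds; "joint_efforts": joint torques, N m; "tcp_pos": TCP position; "tool_rot": TCP orientation; "ft_force": force on the tool from outside, world axes, zero at the start; "moment": the same for the moment, N m; "grip_width": finger opening in m; "finger_force": force on a finger pad.
Only numpy, scipy, OpenCV 4.12 (cv2) and the standard library are available. Lean on these libraries where they do the work, as an engineer would, in place of code of your own. Each camera call takes 0.05 s, during which the arm holds its last target. There are 200 camera calls.

## Working session

There is one attempt and no reset: what is moved stays moved. The work goes in short steps, Python scripts to look and compute and a shell command to move; the robot and the scene stay as the last step left them, time stands still between calls to the robot, and variables do not carry over. Pictures are saved under pics/ and viewed, at most 10 in all, crops included, and the job is handed in when it is done.

```bash
mkdir -p pics; cat > h.py <<'E'
import numpy as np, cv2
from scipy.spatial.transform import Rotation as R
from bench import bot
def w(c,p): 
    M=c["cam_to_world"]; return (np.array(M)@np.r_[p,1])[:3]
np.set_printoptions(precision=4,suppress=True)
E
python3 - <<'E'
from h import *
s=bot.observe(); print(s)
for n in("side","top"):
    c=bot.capture(n); cv2.imwrite(f"pics/{n}0.png",c["pixels"])
    print(n,c["fx"],c["cx"],c["cy"],np.array(c["cam_to_world"]))
    for t in("chamber","mouth","tray","door","door_hinge","door_face","door_knob","catch"):
        for d in bot.mark_of(n,t)[:3]: print(t,round(d["conf"],2),w(c,d["point"]))
E
```

```text
{'clock': 0.0, 'joint_positions': array([-1.403 ,  0.151 ,  1.438 , -0.    ,  1.5538, -0.134 ]), 'dq': array([-0.0005, -0.0005, -0.0012,  0.0003,  0.0008,  0.0009]), 'joint_efforts': array([ -0.0034, -71.3061, -57.0867,  -0.0005,   0.0088,  -0.    ]), 'tcp_pos': array([ 0.1709, -0.5488,  0.2477]), 'tool_rot': array([-3.1047, -0.4721,  0.0001]), 'ft_force': array([-0.7231,  1.0556, -1.4935]), 'moment': array([-0.0455, -0.0444, -0.0402]), 'finger_force': 0.0, 'grip_width': 0.08515108424377206}
side 400.54236431085207 250.6992980247703 194.51529459885188 [[-0.8833 -0.3128  0.3491  0.0468]
 [-0.4687  0.6066 -0.6422  0.7829]
 [-0.0109 -0.7309 -0.6824  0.9143]
 [ 0.      0.      0.      1.    ]]
chamber 0.58 [0.6325 0.0429 0.002 ]
tray 0.81 [0.476  0.3466 0.0047]
tray 0.55 [0.5636 0.0506 0.0093]Traceback (most recent call last):
  File "<stdin>", line 7, in <module>
ValueError: it knows: catch, chamber, dish, door_face, door_hinge, door_knob, flange, jar, mouth, plate, spanner, tray, valve
```

```bash
python3 - <<'E'
from h import *
for n in("side","top"):
    c=bot.capture(n); cv2.imwrite(f"pics/{n}0.png",c["pixels"])
    if n=="top":print(n,c["fx"],c["cx"],c["cy"],np.array(c["cam_to_world"]))
    for t in("chamber","mouth","tray","door_hinge","door_face","door_knob","catch","flange","dish","plate","valve","jar","spanner"):
        for d in bot.mark_of(n,t)[:3]: print(t,round(d["conf"],2),w(c,d["point"]))
E
```

```text
chamber 0.91 [0.633  0.044  0.0021]
tray 0.94 [0.5626 0.0535 0.0092]
tray 0.65 [0.4758 0.3446 0.0023]
door_hinge 0.7 [0.6325 0.1695 0.0777]
door_face 0.65 [0.4658 0.2163 0.1142]
door_knob 0.82 [0.4286 0.2669 0.0746]
catch 0.85 [ 0.635  -0.061   0.1333]
flange 0.86 [ 0.7251  0.2998 -0.    ]
dish 0.57 [0.6992 0.0303 0.1147]
plate 0.87 [0.7141 0.1165 0.1112]
valve 0.83 [ 0.4786 -0.1917  0.0002]
jar 0.58 [ 0.592  -0.2343 -0.0009]
jar 0.23 [0.7007 0.0283 0.1145]
spanner 0.58 [ 0.5269 -0.1236 -0.0016]
top 458.58364336924075 254.1090586757666 197.52615847679388 [[ 0.013  -0.9981  0.0602  0.402 ]
 [-0.9996 -0.0114  0.027   0.0006]
 [-0.0262 -0.0606 -0.9978  1.3117]
 [ 0.      0.      0.      1.    ]]
chamber 0.89 [0.63   0.0467 0.0011]
mouth 0.41 [0.6309 0.0436 0.0016]
tray 0.95 [0.4791 0.3501 0.0036]
tray 0.88 [0.5651 0.052  0.0129]
tray 0.61 [ 0.257  -0.2564  0.0001]
door_hinge 0.92 [0.6384 0.1731 0.0756]
door_face 0.81 [0.4647 0.2164 0.1094]
door_knob 0.9 [0.4364 0.2721 0.0705]
door_knob 0.73 [ 0.5971 -0.229  -0.0016]
door_knob 0.3 [0.4629 0.2187 0.1144]
catch 0.76 [ 0.6373 -0.059   0.1314]
catch 0.58 [0.6385 0.1705 0.0783]
flange 0.88 [ 0.7288  0.301  -0.0028]
dish 0.64 [0.7036 0.0321 0.1094]
dish 0.5 [0.7291 0.3001 0.0017]
plate 0.91 [0.7116 0.1163 0.1095]
valve 0.59 [ 0.4822 -0.1901  0.0003]
valve 0.51 [ 0.7266  0.2998 -0.0032]
jar 0.93 [ 0.5987 -0.2301 -0.0021]
spanner 0.95 [ 0.5303 -0.122  -0.0007]
```

View pics/side0.png

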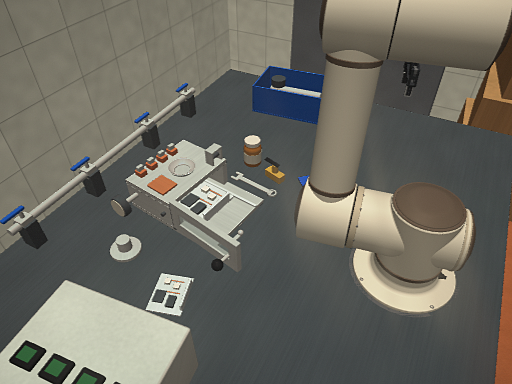

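```bash
sleep 1
```

```text
(no output)
```

View pics/top0.png

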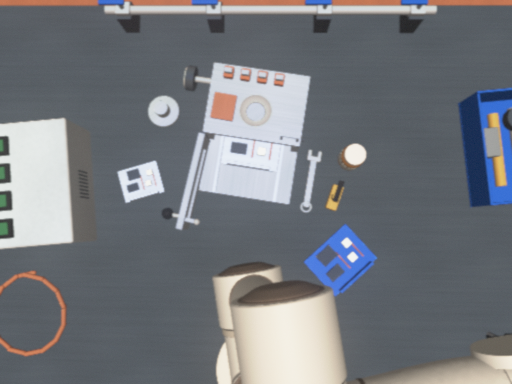

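The side view shows the chamber around (185,185), with the glass door open at (215,235). The silver tray sits on the ledge near (205,195), and a smaller silver look-alike lies on the bench at (170,293). The top view shows the tray at (250,155), the door from (203,135) to (180,228), the look-alike at (140,181) and a blue one at (340,260). Next I'll refine the chamber yaw from the saved image.

```bash
python3 - <<'E'
from h import *
im=cv2.imread("pics/top0.png"); M=np.array([[.013,-.9981,.0602],[-.9996,-.0114,.027],[-.0262,-.0606,-.9978]]);t=np.array([.402,.0006,1.3117])
def ray(u,v,z):
    d=M@np.array([(u-254.11)/458.58,(v-197.53)/458.58,1]); return (t+d*(z-t[2])/d[2])[:2]
L=cv2.createLineSegmentDetector().detect(cv2.cvtColor(im,6))[0][:,0]
for l in L:
    if np.hypot(l[2]-l[0],l[3]-l[1])>22 and 165<l[0]<315 and 55<l[1]<235:
        a,b=ray(l[0],l[1],.06),ray(l[2],l[3],.06); print(l.round(1), np.degrees(np.arctan2(*(b-a)[::-1])).round(1))
crop=cv2.resize(im[55:235,150:350],None,fx=3,fy=3,interpolation=2); cv2.imwrite("pics/crop1.png",crop)
# fit
c=np.array([[-8,128],[23,-100],[0,0]])/1e3; q=np.array([[.6355,.1713],[.6362,-.06],[.6317,.0447]])
from scipy.optimize import least_squares
f=lambda p:((c@np.array([[np.cos(p[2]),-np.sin(p[2])],[np.sin(p[2]),np.cos(p[2])]]).T+p[:2])-q).ravel()
r=least_squares(f,[.63,.04,-.12]); print(r.x[:2],np.degrees(r.x[2]),f(r.x)*1e3)
E
```

```text
[198.3 189.8 287.2 203.7] -98.2
[309.2  75.6 214.2  61.8] 81.8
[299.6 144.4 309.8  76.6] -8.1
[309.4 201.  315.7 163.1] -9.0
[310.4 160.3 301.3 207.5] 169.6
[288.8 202.8 296.6 152.9] -8.4
[209.4 139.4 204.  167. ] 170.1
[180.8 228.8 204.1 133.1] -12.5
[209.7  84.  201.9 130.6] 171.6
[197.7 133.  178.4 212.9] 167.6
[190.1 215.8 198.6 178.2] -11.5
[227.9 162.3 268.1 168.4] -98.2
[202.7 150.5 186.9 215.6] 167.6
[250.7 140.  216.7 135.3] 82.5
[236.6  96.6 232.3 120.5] 170.8
[269.4 171.5 225.7 164.9] 81.9
[220.5 132.8 288.3 143.2] -98.3
[209.8 115.9 214.   92. ] -9.0
[198.6 177.  204.6 151.9] -12.3
[214.6 189.4 218.9 163. ] -8.1
[275.7 198.1 283.3 148.2] -8.0
[275.9 173.2 272.1 198.2] 172.1
[215.9 163.2 211.8 188.1] 171.6
[0.6283 0.0434] -7.500585483776715 [ 1.5682  0.0483  1.8407  1.2525 -3.4089 -1.3008]
```

View pics/crop1.png

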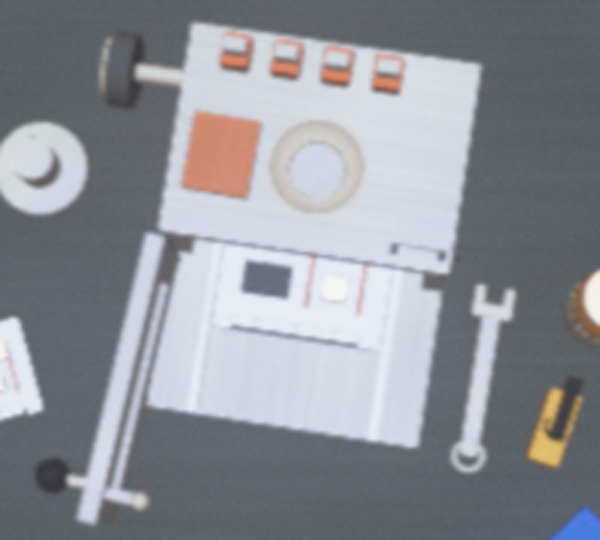

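```bash
python3 - <<'E'
from h import *
M=np.array([[.013,-.9981,.0602],[-.9996,-.0114,.027],[-.0262,-.0606,-.9978]]);t=np.array([.402,.0006,1.3117])
def ray(u,v,z):
    d=M@np.array([(u-254.11)/458.58,(v-197.53)/458.58,1]); return (t+d*(z-t[2])/d[2])[:2]
a=np.radians(-8.2);ex=np.array([np.cos(a),np.sin(a)]);ey=np.array([-ex[1],ex[0]])
o=np.array([.6300,.0440])
def rep(n,l,z):
    m=[ray(l[0],l[1],z),ray(l[2],l[3],z)]; print(n,[(np.round(1e3*np.array([(p-o)@ex,(p-o)@ey]),1)) for p in m])
rep("ledge x-150",(198.3,189.8,287.2,203.7),.014)
rep("roofback x190",(309.2,75.6,214.2,61.8),.112)
rep("roof right y-130",(299.6,144.4,309.8,76.6),.112)
rep("roof left y130",(209.7,84,201.9,130.6),.112)
rep("ledge right",(288.8,202.8,296.6,152.9),.014)
rep("roof front x0",(220.5,132.8,288.3,143.2),.112)
rep("lipA z50",(227.9,162.3,268.1,168.4),.05);rep("lipB z50",(269.4,171.5,225.7,164.9),.05);rep("lipB z14",(269.4,171.5,225.7,164.9),.014)
rep("rails",(214.6,189.4,218.9,163),.02);rep("rails",(275.7,198.1,283.3,148.2),.02)
rep("door out",(197.7,133,178.4,212.9),.132);rep("door in",(180.8,228.8,204.1,133.1),.132)
for n,p in dict(catch=(.6362,-.06),hinge=(.6355,.1713),tray=(.564,.0527),dface=(.4653,.2163)).items(): print(n,1e3*(np.array(p)-o)@ex,1e3*(np.array(p)-o)@ey)
E
```

```text
ledge x-150 [array([-149.7,  131. ]), array([-149.9, -124.8])]
roofback x190 [array([ 190.6, -127.2]), array([190.6, 129.1])]
roof right y-130 [array([   4.5, -129.6]), array([ 188.2, -129.2])]
roof left y130 [array([129.1, 131.3]), array([  2. , 131.6])]
ledge right [array([-146.6, -128.9]), array([  -2.7, -129.3])]
roof front x0 [array([ 3.6, 81.7]), array([  3.1, -99.8])]
lipA z50 [array([-63.5,  56.3]), array([-63.3, -56.5])]
lipB z50 [array([-71.3, -61.4]), array([-71.6,  61.2])]
lipB z14 [array([-67.1, -61. ]), array([-67.3,  65.1])]
rails [array([-141.8,   84.4]), array([-65.6,  84.4])]
rails [array([-139.5,  -90.2]), array([  3.9, -89.8])]
door out [array([ -9.6, 138. ]), array([-223. ,  153.5])]
door in [array([-262.5,  140.5]), array([ -7.4, 121.4])]
catch 20.970021737001485 -102.05242862543588
hinge -12.712893990718845 126.78297332994187
tray -66.56610296315208 -0.8024564156660127
dface -187.59111050797253 147.0474592041143
```

```bash
cat >> h.py <<'E'
a=np.radians(-8.2);ex=np.array([np.cos(a),np.sin(a),0]);ey=np.array([-ex[1],ex[0],0]);ez=np.array([0,0,1.]);O=np.array([.630,.0445,0])
C=np.c_[ex,ey,ez]
def ch(p): return C.T@(np.array(p)-O)*1e3     # world m -> chamber mm
def goal(tip,tilt,yaw=0,flip=1):  # tip in chamber mm, tool leaning deg; yaw = heading of the lean in chamber, deg
    t=np.radians(tilt); H=C@R.from_euler('z',yaw,degrees=True).as_matrix()
    z=H@np.array([np.sin(t),0,-np.cos(t)]); y=flip*H[:,1]; x=np.cross(y,z)
    return np.c_[x,y,z], O+C@np.array(tip)/1e3-.017*z
def now():
    s=bot.observe(); return s,R.from_rotvec(s["tool_rot"]).as_matrix(),np.array(s["tcp_pos"])
def plan(*g,**k):
    s,R0,p0=now(); R1,p1=goal(*g,**k)
    print("row",R0.T@(p1-p0),R.from_matrix(R0.T@R1).as_rotvec()/(np.pi/2),"tcp",p1)
def stat():
    s,R0,p0=now(); print(s["clock"],"tip",ch(p0+.017*R0[:,2]),"F",C.T@s["ft_force"],"q",s["joint_positions"],"w",s["grip_width"])
E
python3 - <<'E'
from h import *
stat(); s,R0,p=now(); print(R0)
for f in(1,-1): plan((-120,0,130),50,flip=f)
E
```

```text
1.6 tip [-369.7867 -652.8926  231.2575] F [-0.3761  0.345   0.2648] q [-1.403   0.1505  1.4374 -0.      1.5538 -0.134 ] w 0.08559562540746708
[[ 0.9548  0.2972 -0.0001]
 [ 0.2972 -0.9548  0.0002]
 [-0.     -0.0002 -1.    ]]
row [ 0.4947 -0.4874  0.1074] [-0.7336 -0.1661 -1.5732] tcp [0.4983 0.0635 0.1409]
row [ 0.4947 -0.4874  0.1074] [-0.1236  0.5461  0.2649] tcp [0.4983 0.0635 0.1409]
```

```bash
python3 -m crank '0.49 -0.49 0 -0.12 0.55 0.26; 0.49 -0.49 0 -0.12 0.55 0.26; 0.49 -0.49 0 -0.12 0.55 0.26; 0.49 -0.49 0 -0.12 0.55 0.26; 0.49 -0.49 0 -0.12 0.55 0.26' 1 20; python3 - <<'E'
from h import *
stat(); plan((-120,0,130),50,flip=-1)
E
```

```text
clock: 2.1
tcp_pos: [0.2879, -0.3264, 0.2486]
tool_rot: [2.919, -0.042, 1.036]
ft_force: [0.6, -0.7, 0.8]
grip_width: 0.0122
finger_force: 0.0
2.1 tip [-274.951  -415.2128  235.4145] F [ 0.7244 -0.6501  0.7518] q [-1.5108 -0.3718  2.0427  0.6867  1.4054 -0.0062] w 0.012222502464279545
row [ 0.0912 -0.4012  0.1965] [-0.0317  0.1197  0.0612] tcp [0.4983 0.0635 0.1409]
```

```bash
python3 -m crank '0.09 -0.4 0.19 -0.03 0.12 0.06; 0.09 -0.4 0.19 -0.03 0.12 0.06; 0.09 -0.4 0.19 -0.03 0.12 0.06; 0.09 -0.4 0.19 -0.03 0.12 0.06; 0.09 -0.4 0.19 -0.03 0.12 0.06' 1; python3 - <<'E'
from h import *
stat(); plan((-120,0,130),50,flip=-1);plan((-120,0,36),50,flip=-1)
E
```

```text
clock: 2.6
tcp_pos: [0.3878, -0.1544, 0.1974]
tool_rot: [2.797, -0.193, 1.287]
ft_force: [-0.6, -1.1, 0.3]
grip_width: -0.0001
finger_force: 0.0
2.6 tip [-198.4741 -231.3123  186.3471] F [-0.4771 -1.1529  0.3393] q [-1.055  -0.6823  2.3841  0.8013  0.9978  0.3561] w -0.00012875466894708432
row [ 0.0089 -0.2309  0.0974] [-0.0031  0.0064  0.0022] tcp [0.4983 0.0635 0.1409]
row [-0.0625 -0.2308  0.1585] [-0.0031  0.0064  0.0022] tcp [0.4983 0.0635 0.0469]
```

```bash
python3 -m crank '0.03 -0.23 0.12 0 0.01 0; 0.03 -0.23 0.12 0 0.01 0; 0.03 -0.23 0.12 0 0.01 0; 0.03 -0.23 0.12 0 0.01 0; 0.03 -0.23 0.12 0 0.01 0' 1; python3 - <<'E'
from h import *
stat(); plan((-95,0,80),50,flip=-1);plan((-90,0,36),50,flip=-1)
E
```

```text
clock: 3.1
tcp_pos: [0.4625, -0.0462, 0.1632]
tool_rot: [2.791, -0.202, 1.292]
ft_force: [-0.1, -2.7, -0.1]
grip_width: -0.0002
finger_force: 0.0
3.1 tip [-139.8652 -113.6494  152.244 ] F [ 0.2978 -2.654  -0.0825] q [-0.3926 -0.5197  2.3888  0.4383  0.4594  1.0111] w -0.0001556875950351225
row [-0.0263 -0.1136  0.081 ] [ 0.      0.0037 -0.0009] tcp [0.5231 0.0599 0.0909]
row [-0.0566 -0.1136  0.1132] [ 0.      0.0037 -0.0009] tcp [0.528  0.0592 0.0469]
```

```bash
python3 -m crank '-0.025 -0.115 0.08 0 0 0; -0.025 -0.115 0.08 0 0 0; -0.025 -0.115 0.08 0 0 0; -0.025 -0.115 0.08 0 0 0; -0.025 -0.115 0.08 0 0 0' 1; python3 - <<'E'
from h import *
stat(); plan((-90,0,36),50,flip=-1);plan((-90,0,38),45,flip=-1)
E
```

```text
clock: 3.6
tcp_pos: [0.5046, 0.0209, 0.1084]
tool_rot: [2.781, -0.224, 1.263]
ft_force: [0.0, -0.4, -0.2]
grip_width: 0.0001
finger_force: 0.0
3.6 tip [-107.9857  -41.6549   97.227 ] F [ 0.1047 -0.3799 -0.1961] q [-0.0568 -0.2562  2.3572 -0.4415  0.2104  2.0672] w 7.972991274828189e-05
row [-0.0349 -0.0423  0.0528] [ 0.0156  0.0124 -0.004 ] tcp [0.528  0.0592 0.0469]
row [-0.0319 -0.0423  0.0515] [ 0.0154 -0.0432 -0.0047] tcp [0.529  0.0591 0.05  ]
```

```bash
python3 - <<'E'
from h import *
for t in(34,40): plan((-95,0,70),t,flip=-1)
E
```

```text
row [-0.0079 -0.0419  0.0272] [ 0.0149 -0.1654 -0.0062] tcp [0.5266 0.0594 0.0841]
row [-0.0096 -0.0418  0.0269] [ 0.0152 -0.0987 -0.0054] tcp [0.5252 0.0596 0.083 ]
```

```bash
python3 -m crank '-0.006 -0.03 0.01 0.01 -0.1 0; -0.008 -0.042 0.027 0.015 -0.15 -0.005; -0.008 -0.042 0.027 0.015 -0.15 -0.005; -0.008 -0.042 0.027 0.015 -0.15 -0.005; -0.008 -0.042 0.027 0.015 -0.15 -0.005' 1; python3 - <<'E'
from h import *
stat(); plan((-90,0,40),36,flip=-1);plan((-90,0,40),40,flip=-1)
E
```

```text
clock: 4.1
tcp_pos: [0.5254, 0.0582, 0.0843]
tool_rot: [2.944, -0.216, 0.94]
ft_force: [0.5, 0.7, -0.4]
grip_width: 0.0004
finger_force: 0.0
4.1 tip [-95.6259  -1.4027  70.4731] F [ 0.3532  0.7879 -0.3674] q [ 0.0198 -0.1089  2.1816 -0.213   0.4665  1.8975] w 0.00041434997507484156
row [-0.0132 -0.0014  0.0281] [ 0.0007  0.0066 -0.0017] tcp [0.531  0.0588 0.0538]
row [-0.0144 -0.0014  0.0281] [ 0.0008  0.051  -0.0017] tcp [0.5301 0.0589 0.053 ]
```

```bash
python3 -m crank '-0.013 -0.001 0.028 0 0.01 0; -0.013 -0.001 0.028 0 0.01 0; -0.013 -0.001 0.028 0 0.01 0; -0.013 -0.001 0.028 0 0.01 0; -0.013 -0.001 0.028 0 0.01 0' 1; python3 - <<'E'
from h import *
c=bot.capture("side"); cv2.imwrite("pics/s1.png",cv2.resize(c["pixels"][130:290,100:330],None,fx=3,fy=3,interpolation=2))
stat(); plan((-20,0,41),40,flip=-1); plan((15,0,41),42,flip=-1)
E
```

```text
clock: 4.6
tcp_pos: [0.5322, 0.0586, 0.0555]
tool_rot: [2.935, -0.215, 0.965]
ft_force: [0.4, -0.3, -0.5]
grip_width: 0.0
finger_force: 0.0
4.65 tip [-88.818    0.0314  41.6392] F [-0.1556  0.2281 -0.257 ] q [ 0.0222 -0.0439  2.2047 -0.2782  0.3655  1.9677] w 0.00026711084811621873
row [ 0.054  -0.0001  0.0414] [ 0.0004  0.0403 -0.0017] tcp [0.5994 0.0489 0.054 ]
row [ 0.0815 -0.0002  0.0622] [ 0.0005  0.0626 -0.0017] tcp [0.6336 0.044  0.0536]
```

View pics/s1.png

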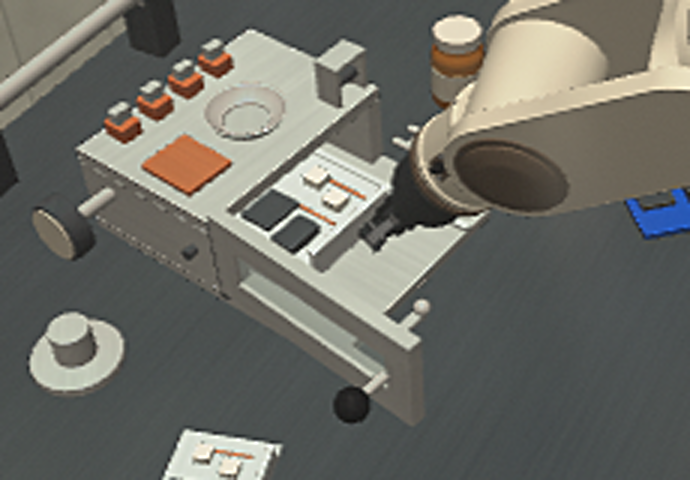

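The crop shows the shut fingertips at about (378,238), just short of the middle of the tray's lip. The path is clear, so I'll push slowly.

```bash
python3 -m crank '0.006 0 0.004 0 0.005 0; 0.012 0 0.009 0 0.01 0; 0.018 0 0.0135 0 0.015 0; 0.024 0 0.018 0 0.02 0; 0.03 0 0.0225 0 0.02 0' 1; python3 - <<'E'
from h import *
stat(); plan((15,0,41),42,flip=-1)
E
```

```text
clock: 5.15
tcp_pos: [0.5694, 0.0532, 0.0535]
tool_rot: [2.919, -0.213, 1.007]
ft_force: [-4.7, 1.5, 4.0]
grip_width: 0.0001
finger_force: 2.8
5.15 tip [-50.7504  -0.061   40.0931] F [-4.8765  0.8391  4.0429] q [ 0.0092  0.0314  2.1499 -0.3093  0.3155  1.9882] w 0.00011376901009875782
row [ 0.0512 -0.0002  0.0399] [ 0.0006  0.0435 -0.0014] tcp [0.6336 0.044  0.0536]
```

```bash
python3 -m crank '0.006 0 0.004 0 0.004 0; 0.012 0 0.009 0 0.008 0; 0.018 0 0.0135 0 0.012 0; 0.025 0 0.018 0 0.016 0; 0.031 0 0.0225 0 0.02 0' 1; python3 - <<'E'
from h import *
stat(); plan((15,0,42),42,flip=-1)
E
```

```text
clock: 5.65
tcp_pos: [0.6075, 0.0476, 0.0552]
tool_rot: [2.9, -0.212, 1.053]
ft_force: [-1.9, -0.5, -0.7]
grip_width: -0.0
finger_force: 1.0
5.65 tip [-11.8538  -0.1249  42.1523] F [-1.8274 -0.7656 -0.6879] q [-0.0023  0.0983  2.0893 -0.3382  0.2774  2.0076] w -3.1246093334100126e-06
row [ 0.0199 -0.0002  0.0174] [ 0.0006  0.0232 -0.0015] tcp [0.6336 0.044  0.0546]
```

```bash
python3 -m crank '0.003 0 0.0025 0 0.002 0; 0.006 0 0.005 0 0.004 0; 0.009 0 0.0075 0 0.006 0; 0.012 0 0.01 0 0.008 0; 0.014 0 0.012 0 0.01 0' 1; python3 - <<'E'
from h import *
stat(); plan((15,0,42),41,flip=-1)
E
```

```text
clock: 6.15
tcp_pos: [0.6253, 0.0451, 0.0551]
tool_rot: [2.891, -0.211, 1.075]
ft_force: [-4.2, -0.6, 1.8]
grip_width: 0.0001
finger_force: 2.0
6.15 tip [ 6.4146 -0.1243 42.2041] F [-4.0653 -1.1586  1.7501] q [-0.0071  0.1305  2.0611 -0.3579  0.2581  2.0233] w 8.016161350465014e-05
row [ 0.0063 -0.0001  0.0058] [ 0.0005  0.0021 -0.0015] tcp [0.6338 0.044  0.0548]
```

```bash
python3 -m crank '0.0015 0 0.0013 0 0 0; 0.003 0 0.0026 0 0 0; 0.0045 0 0.004 0 0 0; 0.006 0 0.0052 0 0 0; 0.006 0 0.0052 0 0 0' 1; python3 - <<'E'
from h import *
stat()
E
```

```text
clock: 6.65
tcp_pos: [0.6332, 0.0439, 0.0551]
tool_rot: [2.891, -0.211, 1.075]
ft_force: [0.2, 0.1, 0.5]
grip_width: 0.0
finger_force: 0.0
6.65 tip [14.3438 -0.1774 42.2263] F [0.2306 0.1314 0.4708] q [-0.0097  0.1448  2.0442 -0.3483  0.26    2.012 ] w 1.3878847277825326e-05
```

```bash
python3 -m crank '0.0007 0 0.0006 0 0 0; 0.0014 0 0.0012 0 0 0; 0.0021 0 0.0018 0 0 0; 0.0028 0 0.0024 0 0 0; 0.003 0 0.0026 0 0 0' 1; python3 - <<'E'
from h import *
stat()
c=bot.capture("top")
print([(d["conf"],ch(w(c,d["point"]))) for d in bot.mark_of("top","tray")])
E
```

```text
clock: 7.15
tcp_pos: [0.6352, 0.0436, 0.0545]
tool_rot: [2.892, -0.211, 1.071]
ft_force: [-46.6, 4.8, 29.0]
grip_width: -0.0001
finger_force: 24.2
7.15 tip [16.3715 -0.1905 41.5799] F [-46.8397  -1.8695  29.0235] q [-0.0101  0.1498  2.0382 -0.3436  0.2636  2.0067] w -0.0001337661316699141
[(0.83, array([-191.5282,  282.533 ,    1.8653])), (0.6, array([-327.2166, -349.8507,   -2.1325]))]
```

```bash
python3 -m crank '-0.004 0 -0.004 0 0 0; -0.015 0 -0.014 0 0 0; -0.03 0 -0.028 0 0 0; -0.045 0 -0.042 0 0 0; -0.06 0 -0.056 0 0 0' 1; python3 - <<'E'
from h import *
stat()
c=bot.capture("side"); cv2.imwrite("pics/s2.png",cv2.resize(c["pixels"][130:270,120:300],None,fx=4,fy=4,interpolation=2))
print([(d["conf"],ch(w(c,d["point"]))) for d in bot.mark_of("side","tray")])
for x in(22,15,0):
  for y in(-60,60):
    p=np.linalg.inv(c["cam_to_world"])@np.r_[O+C@np.array([x,y,50])/1e3,1]; print(x,y,4*np.array([p[0]/p[2]*c["fx"]+c["cx"]-120,p[1]/p[2]*c["fy"]+c["cy"]-130]))
E
```

```text
clock: 7.75
tcp_pos: [0.555, 0.0553, 0.0583]
tool_rot: [2.891, -0.211, 1.075]
ft_force: [0.6, 0.9, 0.2]
grip_width: 0.0001
finger_force: 0.0
7.75 tip [-64.6255  -0.0435  45.3888] F [0.446  1.0215 0.2028] q [ 0.0201 -0.0108  2.2047 -0.4216  0.2645  2.1058] w 0.0001105230851275319
[(0.82, array([16.6571, -1.4255, 11.6296])), (0.78, array([-194.9166,  277.9432,    6.1243])), (0.7, array([-328.0817, -346.6708,    2.4622])), (0.4, array([-11.6494, 125.4665,  76.5292]))]
22 -60 [349.342  208.3564]
22 60 [248.2188 291.5685]
15 -60 [355.8528 211.6336]
15 60 [254.8492 295.2372]
0 -60 [369.9075 218.7081]
0 60 [269.1682 303.16  ]
```

View pics/s2.png

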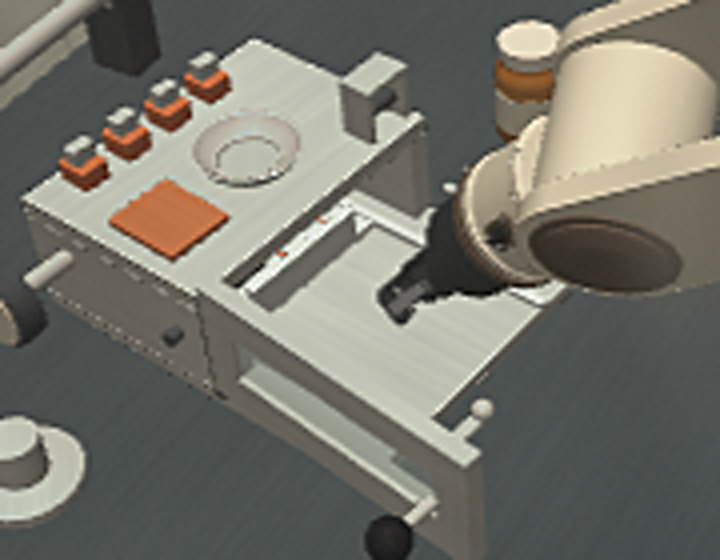

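The crop shows the tray under the roof, its lip edge running from about (358,213) to (248,290), which suggests x of 15–22. I'll measure it more exactly.

```bash
python3 - <<'E'
from h import *
c=bot.capture("side"); g=cv2.cvtColor(c["pixels"],6); cv2.imwrite("pics/side2.png",c["pixels"])
Mw=np.array(c["cam_to_world"])
def ray(u,v,z):
    d=Mw[:3,:3]@np.array([(u-c["cx"])/c["fx"],(v-c["cy"])/c["fy"],1]); return ch(Mw[:3,3]+d*(z-Mw[2,3])/d[2])[:2]
for nm,im in(("now",g),("old",cv2.imread("pics/side0.png",0))):
  print(nm)
  for l in cv2.createLineSegmentDetector().detect(im)[0][:,0]:
    if np.hypot(l[2]-l[0],l[3]-l[1])>9 and 170<l[0]<235 and 165<l[1]<225:
        A=[ray(l[0],l[1],z) for z in(.05,.014)];B=[ray(l[2],l[3],z) for z in(.05,.014)]
        if abs(A[0][0]-B[0][0])<6: print(l.round(1),"z50",A[0].round(),B[0].round(),"z14",A[1].round(),B[1].round())
E
```

```text
now
[207.1 177.2 178.4 202. ] z50 [ 39. -79.] [34. 64.] z14 [  69. -109.] [64. 39.]
[213.7 202.5 227.5 190. ] z50 [-57.   2.] [-56. -68.] z14 [-31. -25.] [-30. -98.]
[182.8 202.8 207.3 182.4] z50 [20. 58.] [ 21. -59.] z14 [50. 34.] [ 50. -88.]
[175.1 199.  226.  158.3] z50 [52. 60.] [  51. -194.] z14 [83. 35.] [  82. -229.]
[177.5 184.8 162.4 195.8] z50 [92.  7.] [95. 73.] z14 [125. -20.] [127.  49.]
[212.1 187.1 187.6 207.5] z50 [ -7. -50.] [-6. 65.] z14 [ 21. -79.] [22. 41.]
old
[206.2 207.3 198.  214.2] z50 [-52.  31.] [-51.  68.] z14 [-26.   6.] [-24.  44.]
[198.4 198.5 189.5 205.8] z50 [-6. 16.] [-5. 56.] z14 [ 22. -11.] [23. 31.]
[207.4 177.6 180.7 198.3] z50 [ 37. -77.] [40. 47.] z14 [  67. -108.] [70. 22.]
[203.6 214.9 228.7 192.5] z50 [-67.  60.] [-66. -61.] z14 [-41.  36.] [-41. -91.]
[175.  198.9 226.  158.3] z50 [52. 60.] [  51. -194.] z14 [83. 35.] [  82. -229.]
[177.5 184.8 162.4 195.8] z50 [93.  7.] [95. 73.] z14 [125. -20.] [127.  49.]
[232.6 197.6 207.5 219.9] z50 [-91. -50.] [-90.  69.] z14 [-66. -79.] [-65.  45.]
[181.8 200.5 189.6 193.4] z50 [30. 53.] [32. 14.] z14 [60. 28.] [ 62. -12.]
```

The lip's front face is at x ≈ 21 to 22 and met a hard stop, so the tray is home. I'll retreat upwards and go round to the door's outer side.

```bash
python3 - <<'E'
from h import *
plan((-90,0,210),25,flip=-1); plan((-185,200,210),15,flip=-1)
E
```

```text
row [ 0.0926  0.     -0.1405] [ 0.0001 -0.1759 -0.0014] tcp [0.5338 0.0584 0.2254]
row [ 0.0231 -0.1998 -0.2016] [-0.     -0.287  -0.0014] tcp [0.4711 0.2695 0.2264]
```

```bash
python3 -m crank '0.02 0 -0.04 0 -0.04 0; 0.045 0 -0.08 0 -0.09 0; 0.07 0 -0.11 0 -0.14 0; 0.09 0 -0.14 0 -0.18 0; 0.09 0 -0.14 0 -0.18 0' 1; python3 - <<'E'
from h import *
stat(); plan((-185,200,210),15,flip=-1)
E
```

```text
clock: 8.4
tcp_pos: [0.5355, 0.0583, 0.2298]
tool_rot: [3.031, -0.222, 0.671]
ft_force: [0.1, -0.2, -0.7]
grip_width: -0.0003
finger_force: 0.0
8.4 tip [-88.333    0.155  214.3479] F [ 0.1663 -0.1939 -0.7167] q [-0.0012 -0.1704  1.8505 -0.0683  1.0307  1.7379] w -0.00027254918394494323
row [-0.0872 -0.1996 -0.0364] [-0.0009 -0.1106 -0.002 ] tcp [0.4711 0.2695 0.2264]
```

```bash
python3 -m crank '-0.02 -0.045 -0.01 0 -0.02 0; -0.04 -0.09 -0.02 0 -0.05 0; -0.06 -0.135 -0.025 0 -0.08 0; -0.08 -0.18 -0.035 0 -0.11 0; -0.087 -0.2 -0.036 0 -0.11 0' 1; python3 - <<'E'
from h import *
stat(); plan((-188,200,106),15,flip=-1)
c=bot.capture("side"); cv2.imwrite("pics/s3.png",cv2.resize(c["pixels"][90:300,60:330],None,fx=2.5,fy=2.5))
E
```

```text
clock: 8.9
tcp_pos: [0.4683, 0.2735, 0.2198]
tool_rot: [3.092, -0.222, 0.397]
ft_force: [0.8, -0.5, 0.4]
grip_width: -0.0003
finger_force: 0.0
8.9 tip [-188.4131  203.6616  203.3804] F [ 0.839  -0.3396  0.3661] q [ 0.4676 -0.0239  1.7    -0.1511  1.2574  2.2136] w -0.00026299151128565657
row [-0.0243  0.0038  0.0943] [-0.0012  0.0043 -0.0004] tcp [0.4681 0.2699 0.1224]
```

View pics/s3.png

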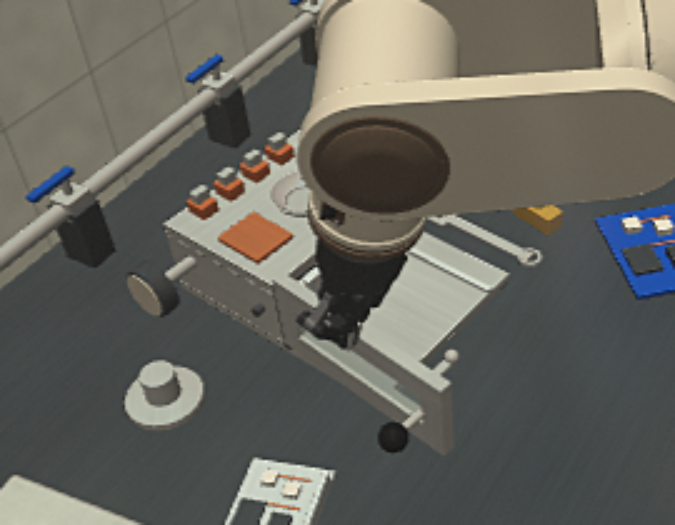

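The crop shows the shut fingers hanging above the left side of the door, tips near (345,340). The door hasn't moved and its knob is at (393,437). Next I'll lower outside the outer face.

```bash
python3 -m crank '-0.005 0.002 0.03 0 0 0; -0.012 0.004 0.06 0 0 0; -0.02 0.004 0.08 0 0 0; -0.024 0.004 0.094 0 0 0; -0.024 0.004 0.094 0 0 0' 1
cat >> h.py <<'E'
def arc(ths,h=14,r=180,tilt=15,z=106):
    s,R0,p0=now()
    for th in ths:
        t=np.radians(th); d=np.array([-np.sin(t),-np.cos(t)]); n=np.array([-np.cos(t),np.sin(t)])
        q=np.array([-8,128])+r*d+(8+h)*n; R1,p1=goal((*q,z),tilt,flip=-1)
        print(th,R0.T@(p1-p0),R.from_matrix(R0.T@R1).as_rotvec()/(np.pi/2),"tip",q)
E
python3 - <<'E'
from h import *
stat(); arc([94,90,85,80,75,70,65])
E
```

```text
clock: 9.45
tcp_pos: [0.4683, 0.2657, 0.1205]
tool_rot: [3.089, -0.225, 0.394]
ft_force: [0.4, -0.4, 0.6]
grip_width: -0.0001
finger_force: 0.0
9.45 tip [-187.3785  195.8698  104.03  ] F [ 0.4259 -0.3235  0.6487] q [ 0.4541  0.0442  1.8411 -0.1645  1.0516  2.2374] w -0.0001093831359628343
94 [ 0.0017  0.0334 -0.0015] [ 0.0008  0.0051 -0.0013] tip [-186.0269  162.5026]
90 [-0.0001  0.0459 -0.002 ] [ 0.0008  0.0051 -0.0013] tip [-188.  150.]
85 [-0.0013  0.0617 -0.0023] [ 0.0008  0.0051 -0.0013] tip [-189.2325  134.2282]
80 [-0.0011  0.0775 -0.0022] [ 0.0008  0.0051 -0.0013] tip [-189.0857  118.4091]
75 [ 0.0004  0.0932 -0.0018] [ 0.0008  0.0051 -0.0013] tip [-187.5607  102.6629]
70 [ 0.0032  0.1088 -0.0011] [ 0.0008  0.0051 -0.0013] tip [-184.6691   87.1096]
65 [ 0.0073  0.124  -0.    ] [ 0.0008  0.0051 -0.0013] tip [-180.433    71.8675]
```

```bash
python3 -m crank '0 0.014 0 0 0 0; 0 0.026 0 0 0 0; 0 0.034 -0.001 0 0 0; 0 0.041 -0.002 0 0 0; 0 0.048 -0.002 0 0 0' 1
python3 - <<'E'
from h import *
stat(); arc([85,80,75,70,65])
E
```

```text
clock: 9.95
tcp_pos: [0.4612, 0.2179, 0.1252]
tool_rot: [3.09, -0.226, 0.4]
ft_force: [-0.2, 1.5, 0.6]
grip_width: 0.0003
finger_force: 0.4
9.95 tip [-187.5056  147.6072  108.7935] F [-0.4159  1.463   0.6158] q [ 0.3645 -0.0305  1.9065 -0.1428  1.0438  2.1395] w 0.00030101823512091174
85 [-0.0024  0.0134  0.0023] [-0.0005  0.0029 -0.0019] tip [-189.2325  134.2282]
80 [-0.0022  0.0292  0.0023] [-0.0005  0.0029 -0.0019] tip [-189.0857  118.4091]
75 [-0.0007  0.0449  0.0027] [-0.0005  0.0029 -0.0019] tip [-187.5607  102.6629]
70 [0.0021 0.0605 0.0034] [-0.0005  0.0029 -0.0019] tip [-184.6691   87.1096]
65 [0.0063 0.0757 0.0044] [-0.0005  0.0029 -0.0019] tip [-180.433    71.8675]
```

Light contact at about 1.5 N. I'll carry on along the arc.

```bash
python3 -m crank '-0.001 0.009 0.001 0 0 0; -0.002 0.018 0.002 0 0 0; -0.002 0.027 0.002 0 0 0; -0.0015 0.036 0.002 0 0 0; -0.0005 0.045 0.003 0 0 0' 1
python3 - <<'E'
from h import *
stat(); arc([70,65,60,55])
E
```

```text
clock: 10.45
tcp_pos: [0.4548, 0.1733, 0.1216]
tool_rot: [3.09, -0.225, 0.399]
ft_force: [-0.1, 0.7, 0.4]
grip_width: 0.0001
finger_force: 0.4
10.45 tip [-187.4999  102.4964  105.1339] F [-0.1504  0.6659  0.4004] q [ 0.2699 -0.0851  1.9657 -0.1188  1.0283  2.0357] w 0.00013288524406788497
70 [ 0.0029  0.0154 -0.0001] [-0.0002  0.0034 -0.0016] tip [-184.6691   87.1096]
65 [0.007  0.0306 0.0009] [-0.0002  0.0034 -0.0016] tip [-180.433    71.8675]
60 [0.0124 0.0454 0.0023] [-0.0002  0.0034 -0.0016] tip [-174.8846   57.0526]
55 [0.0191 0.0597 0.0041] [-0.0002  0.0034 -0.0016] tip [-168.066    42.7776]
```

```bash
python3 -m crank '0.002 0.01 0 0 0 0; 0.0045 0.021 0 0 0 0; 0.007 0.031 0.001 0 0 0; 0.011 0.041 0.002 0 0 0; 0.0155 0.052 0.003 0 0 0' 1
python3 - <<'E'
from h import *
stat(); arc([55,50,45,40,35])
E
```

```text
clock: 10.95
tcp_pos: [0.463, 0.1195, 0.1224]
tool_rot: [3.09, -0.225, 0.398]
ft_force: [0.2, 1.1, -1.0]
grip_width: -0.0002
finger_force: 0.4
10.95 tip [-171.6523   50.3997  105.999 ] F [ 0.0799  1.1688 -0.9821] q [ 0.1361 -0.1148  1.9903 -0.0817  1.0208  1.8865] w -0.00018325228567702453
55 [0.0034 0.0076 0.0009] [-0.0002  0.0035 -0.0015] tip [-168.066    42.7776]
50 [0.0112 0.0212 0.0029] [-0.0002  0.0035 -0.0015] tip [-160.0293   29.1512]
45 [0.0201 0.0341 0.0053] [-0.0002  0.0035 -0.0015] tip [-150.8356   16.2771]
40 [0.0301 0.0461 0.0079] [-0.0002  0.0035 -0.0015] tip [-140.5547    4.2533]
35 [0.041  0.0571 0.0107] [-0.0002  0.0035 -0.0015] tip [-129.2651   -6.8287]
```

```bash
python3 -m crank '0.0045 0.01 0.001 0 0 0; 0.011 0.021 0.003 0 0 0; 0.018 0.031 0.005 0 0 0; 0.026 0.041 0.007 0 0 0; 0.034 0.05 0.009 0 0 0' 1
python3 - <<'E'
from h import *
stat(); arc([35,30,25,20,16],h=13)
E
```

```text
clock: 11.45
tcp_pos: [0.4907, 0.0647, 0.1223]
tool_rot: [3.09, -0.226, 0.398]
ft_force: [-0.2, 1.3, 0.2]
grip_width: 0.0001
finger_force: 0.5
11.45 tip [-136.4359    0.1533  105.8209] F [-0.3761  1.2581  0.2293] q [-0.0026 -0.085   1.964  -0.0417  1.0093  1.7317] w 0.00013878355384901566
35 [0.0077 0.0075 0.0018] [-0.0001  0.0036 -0.0017] tip [-128.446    -7.4023]
30 [0.0196 0.0175 0.005 ] [-0.0001  0.0036 -0.0017] tip [-116.1865  -17.3846]
25 [0.0323 0.0263 0.0083] [-0.0001  0.0036 -0.0017] tip [-103.1038  -26.2604]
20 [0.0456 0.034  0.0118] [-0.0001  0.0036 -0.0017] tip [-89.2972 -33.9622]
16 [0.0568 0.0392 0.0147] [-0.0001  0.0036 -0.0017] tip [-77.8012 -39.2387]
```

```bash
python3 -m crank '0.009 0.008 0.002 0 0 0; 0.018 0.016 0.005 0 0 0; 0.027 0.023 0.007 0 0 0; 0.037 0.029 0.01 0 0 0; 0.046 0.034 0.012 0 0 0' 1
python3 - <<'E'
from h import *
stat(); arc([16,12,9,7,5,3],h=12)
c=bot.capture("side"); cv2.imwrite("pics/s4.png",cv2.resize(c["pixels"][90:300,60:330],None,fx=2.5,fy=2.5))
E
```

```text
clock: 11.95
tcp_pos: [0.5333, 0.0245, 0.1222]
tool_rot: [3.09, -0.226, 0.398]
ft_force: [-0.5, 1.4, -0.0]
grip_width: -0.0002
finger_force: 0.4
11.95 tip [-88.5785 -33.5404 105.746 ] F [-0.7133  1.3482 -0.0293] q [-0.0908 -0.0042  1.8871 -0.0155  1.0031  1.6323] w -0.00021195964236621248
16 [0.0113 0.0059 0.0027] [-0.0001  0.0037 -0.0017] tip [-76.84   -39.5144]
12 [0.0228 0.0103 0.0057] [-0.0001  0.0037 -0.0017] tip [-64.9871 -43.9083]
9 [0.0316 0.013  0.008 ] [-0.0001  0.0037 -0.0017] tip [-55.912  -46.6552]
7 [0.0375 0.0146 0.0096] [-0.0001  0.0037 -0.0017] tip [-49.7874 -48.2209]
5 [0.0435 0.0159 0.0111] [-0.0001  0.0037 -0.0017] tip [-43.6119 -49.5719]
3 [0.0495 0.017  0.0127] [-0.0001  0.0037 -0.0017] tip [-37.3931 -50.7066]
```

View pics/s4.png

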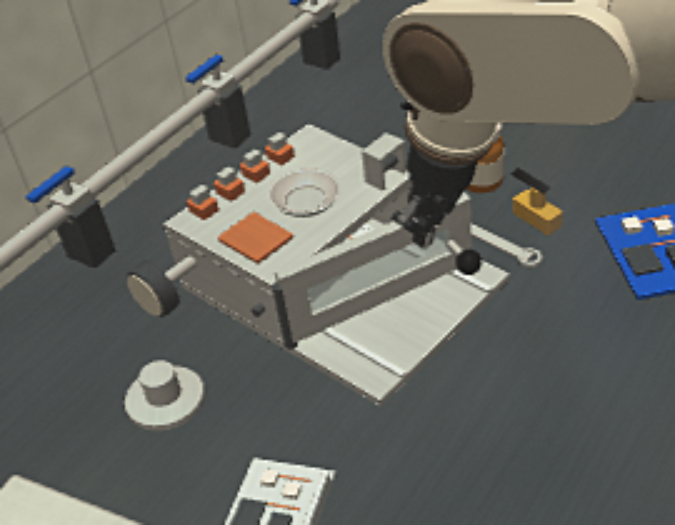

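The crop shows the door nearly shut, with the fingers on its top bar at about (420,230). The dish, plate and catch haven't been touched.

```bash
python3 -m crank '0.009 0.005 0.002 0 0 0; 0.018 0.0085 0.0045 0 0 0; 0.026 0.011 0.0065 0 0 0; 0.032 0.013 0.008 0 0 0; 0.036 0.014 0.009 0 0 0' 1
python3 - <<'E'
from h import *
stat(); arc([5,3,2,1,0],h=11)
E
```

```text
clock: 12.5
tcp_pos: [0.5677, 0.0058, 0.1227]
tool_rot: [3.09, -0.225, 0.398]
ft_force: [-1.1, 1.0, -0.1]
grip_width: -0.0002
finger_force: 0.3
12.5 tip [-51.7961 -47.221  106.2337] F [-1.1981  0.8072 -0.1091] q [-0.1229  0.065   1.8146 -0.0058  1.0059  1.596 ] w -0.0002245030747492462
5 [0.0087 0.0024 0.0026] [-0.0001  0.0036 -0.0016] tip [-42.6157 -49.6591]
3 [0.0148 0.0035 0.0041] [-0.0001  0.0036 -0.0016] tip [-36.3944 -50.7589]
2 [0.0178 0.004  0.0049] [-0.0001  0.0036 -0.0016] tip [-33.2703 -51.2273]
1 [0.0208 0.0044 0.0057] [-0.0001  0.0036 -0.0016] tip [-30.1385 -51.641 ]
0 [0.0238 0.0047 0.0065] [-0.0001  0.0036 -0.0016] tip [-27. -52.]
```

```bash
python3 -m crank '0.003 0.001 0.001 0 0 0; 0.006 0.002 0.002 0 0 0; 0.009 0.0025 0.003 0 0 0; 0.012 0.003 0.0035 0 0 0; 0.015 0.0035 0.004 0 0 0' 1
python3 - <<'E'
from h import *
stat(); arc([3,2,1,0],h=11)
E
```

```text
clock: 13.0
tcp_pos: [0.5811, 0.0007, 0.1222]
tool_rot: [3.091, -0.225, 0.394]
ft_force: [-9.3, 4.4, 2.0]
grip_width: -0.0001
finger_force: 5.3
13.0 tip [-37.9146 -50.3328 105.7167] F [-9.8709  3.0621  1.9926] q [-0.13    0.0939  1.7839 -0.0031  1.0104  1.5875] w -0.00012591026196095092
3 [0.0014 0.0004 0.0001] [-0.0004  0.0054 -0.0015] tip [-36.3944 -50.7589]
2 [0.0044 0.0009 0.0009] [-0.0004  0.0054 -0.0015] tip [-33.2703 -51.2273]
1 [0.0075 0.0013 0.0017] [-0.0004  0.0054 -0.0015] tip [-30.1385 -51.641 ]
0 [0.0105 0.0016 0.0025] [-0.0004  0.0054 -0.0015] tip [-27. -52.]
```

The roller is resisting at about 10 N, so I'll go on slowly.

```bash
python3 -m crank '0.0015 0.0003 0.0004 0 0 0; 0.003 0.0006 0.0008 0 0 0; 0.0045 0.0009 0.0012 0 0 0; 0.006 0.001 0.0015 0 0 0; 0.007 0.001 0.0017 0 0 0' 1
python3 - <<'E'
from h import *
stat(); arc([3,2,1,0],h=11)
E
```

```text
clock: 13.5
tcp_pos: [0.5894, -0.0019, 0.123]
tool_rot: [3.09, -0.225, 0.399]
ft_force: [-0.9, -0.6, -0.0]
grip_width: 0.0002
finger_force: 0.0
13.5 tip [-29.2796 -51.7442 106.5584] F [-0.8338 -0.7767 -0.0481] q [-0.1326  0.1081  1.767  -0.0031  1.0096  1.5851] w 0.0001570864717580608
3 [-0.0071 -0.001  -0.0013] [-0.      0.0032 -0.0016] tip [-36.3944 -50.7589]
2 [-0.0041 -0.0005 -0.0005] [-0.      0.0032 -0.0016] tip [-33.2703 -51.2273]
1 [-0.0011 -0.0001  0.0003] [-0.      0.0032 -0.0016] tip [-30.1385 -51.641 ]
0 [0.002  0.0002 0.0011] [-0.      0.0032 -0.0016] tip [-27. -52.]
```

The force dropped to zero, so the door has snapped in. I'll retreat and check.

```bash
python3 -m crank '-0.01 0 -0.002 0 0 0; -0.03 0 -0.008 0 0 0; -0.05 0 -0.03 0 0 0; -0.07 0 -0.07 0 0 0; -0.08 0 -0.1 0 0 0' 1
python3 - <<'E'
from h import *
stat()
c=bot.capture("side"); im=c["pixels"]; cv2.imwrite("pics/s5.png",cv2.resize(im[100:280,90:310],None,fx=3,fy=3))
Mw=np.array(c["cam_to_world"])
def ray(u,v,z):
    d=Mw[:3,:3]@np.array([(u-c["cx"])/c["fx"],(v-c["cy"])/c["fy"],1]); return ch(Mw[:3,3]+d*(z-Mw[2,3])/d[2])[:2]
for l in cv2.createLineSegmentDetector().detect(cv2.cvtColor(im,6))[0][:,0]:
    if np.hypot(l[2]-l[0],l[3]-l[1])>12 and 165<l[0]<245 and 145<l[1]<225: print(l.round(1),"z132",ray(l[0],l[1],.132).round(),ray(l[2],l[3],.132).round())
for t in("door_knob","door_face"): print(t,[(round(d["conf"],2),ch(w(c,d["point"]))) for d in bot.mark_of("side",t)[:1]])
E
```

```text
clock: 14.0
tcp_pos: [0.4852, 0.0134, 0.2003]
tool_rot: [3.09, -0.225, 0.398]
ft_force: [1.1, -0.4, 1.3]
grip_width: 0.0002
finger_force: 0.0
14.0 tip [-134.6075  -51.4458  183.8854] F [ 1.1537 -0.2275  1.3019] q [-0.1292 -0.1769  1.8782 -0.0036  1.184   1.588 ] w 0.00019492650084714378
[204.6 148.8 182.8 138.9] z132 [  70. -113.] [ 167. -113.]
[172.2 156.5 161.7 148.4] z132 [128. -22.] [187. -33.]
[228.  182.9 179.7 224.7] z132 [-97. -25.] [-97. 180.]
[240.3 178.7 271.  195. ] z132 [-115.  -62.] [-230.  -56.]
[177.5 184.8 162.4 195.8] z132 [19. 67.] [ 21. 127.]
[172.3 200.8 227.8 156.4] z132 [-16. 126.] [ -17. -125.]
[211.4 153.8 221.  145.8] z132 [  35. -106.] [  37. -157.]
[193.2 173.4 180.4 177.5] z132 [16.  2.] [35. 38.]
[183.6 213.4 224.2 179.1] z132 [-77. 144.] [-77. -32.]
[175.6 174.1 188.1 173.6] z132 [58. 35.] [29. 11.]
[223.1 189.4 253.5 204.9] z132 [-103.    5.] [-213.    6.]
[187.2 220.1 218.6 238.5] z132 [-102.  157.] [-212.  157.]
[221.1 169.9 182.  200.8] z132 [-42. -60.] [-39. 110.]
[220.8 177.4 183.4 208.2] z132 [-64. -33.] [-63. 129.]
[173.5 205.8 177.1 225.6] z132 [-33. 138.] [-94. 187.]
[183.3 203.3 205.9 184.7] z132 [-49. 115.] [-49.  18.]
door_knob [(0.63, array([ -59.5048, -100.1275,   77.4648]))]
door_face [(0.71, array([-16.1215, -53.5638, 114.6678]))]
```

View pics/s5.png

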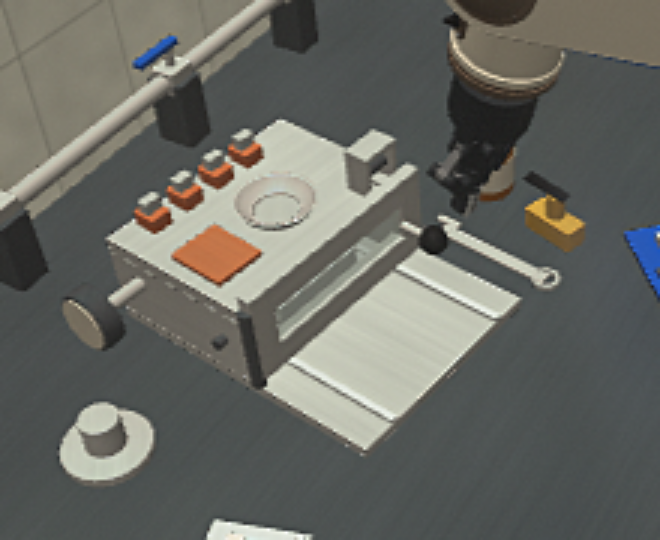

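The crop shows the door flush with the mouth. Its outer top edge lies at x = -16 to -17 along its whole width, and the knob is at (433,239). The bystanders are where they were and the robot is clear, so I'll hand in.

```bash
python3 -c "
from bench import bot
print(bot.close_job())"
```

```text
the job is handed in; nothing more can be done
None
```

The tray is home (lip about 21–22 mm inside the mouth), then the door was pushed shut onto its catch and the job handed in at about 14 s; the wrist force peaked near 55 N when the tray met the back stop, firmer than intended, and nothing else looks moved.

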